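# Lock the sieve frame onto the inclined sifter drive

## Task

Pick up the small round sieve frame by its bar handle and plug its spigot into the tilted collar of the sifter drive, with the two lugs going in through the two slots of the collar. Then twist it clockwise (as seen looking down onto the frame), feeling with light pushes, until the lugs drop into the hidden locking notches and the frame sits fully home, and let go. Leave the moisture dish, the vial and the petri dish where they stand.

Things in the scene. Friction and masses are not known exactly. Their poses are not given: they have to be found in the camera images.
- frame: Loose round sieve frame, 0.25 to 0.5 kg, 98 mm high, standing on the worktop on its spigot (56 mm diameter, 40 mm long, 4 mm end chamfer). A wire-mesh disc of 124 mm diameter sits at z 40 mm, its rim reaching z 55 mm. Origin: centre of the spigot's lower end; z points up its axis to the handle. It looks and works the same after a half turn about z.
- grip_bar (a point): Centre of the frame's black grip bar, 85 mm above the frame's origin. The bar is 74 mm long along the frame's x, 24 mm wide along y, z 72 to 98 mm.
- lug (a point): Underside of one of the frame's two bayonet lugs: the ends of a straight cross bar through the spigot along the frame's x, 80 mm long over both ends, 14 mm wide, z 10 to 18 mm. The other lug is opposite.
- hub: Fixed aluminium bayonet collar on the sifter drive, 100 mm outer diameter, bore 60 mm, tilted 27 degrees from upright towards the drive's front. Origin: centre of its mouth, level with its top face; z points out of the mouth (the frame goes in along -z). The lugs enter with the frame's x along the hub's x, either way round.
- slot (a point): One of the collar's two slots for the lugs, at its top face, on the hub's +x; the other is opposite. Slots are 19 mm wide, reach out to radius 43 mm, and pass through the 8 mm thick top plate into a gallery 12 mm high.
- gallery (a point): On the collar's axis at the level of the gallery floor, 20 mm below the mouth. Lugs on this floor put the frame's origin 30 mm below the mouth. Lugs turn freely in the gallery about 105 degrees clockwise from the slots, or 15 degrees the other way, to end stops; the top plate keeps them in.
- home (a point): Where the frame's origin is when fully home: on the axis, 38 mm below the mouth, disc 2 mm above the top face. Two opposite notches in the floor, 20 mm wide, 8 mm deep, out of sight and set differently each time, lie 35 to 75 degrees clockwise of the slots. Within 4 degrees of them a push of a few newtons drops the lugs in, and the frame cannot turn; no push over 15 N is needed.
- stand: The fixed sifter drive (grey housing on a 200 x 160 mm foot) that carries the collar. Origin: on the worktop, under the housing; its -x axis points to its front, the way the collar leans (to the robot's right and a little towards it), z up. The collar's mouth is centred 25 mm in front of and 134 mm above this origin.
- moisture_dish: Bystander: round lidded metal dish, 61 mm in diameter, 26 mm high. Origin: centre of its underside.
- vial: Bystander: sample vial with a white cap, 33 mm in diameter, 78 mm high. Origin: centre of its underside.
- petri: Bystander: petri dish, 68 mm in diameter, 14 mm high. Origin: centre of its underside.
Things that resemble listed ones, but are neither listed nor needed, are in the scene too. What is shaped like the frame but orange is not meant.

How it is judged:
On the way, in this order (a step that is already met when the one before it is completed fails the run):
1. the lugs have gone through the slots into the collar's gallery (z of frame in the frame of hub below -0.0255 m and distance between frame and hub below 0.034 m and angle between the x axis of frame and the x axis of hub, either way round below 0.45 rad), for 0.05 s.
2. the frame is turned and its lugs have dropped into the notches (z of frame in the frame of hub below -0.0355 m and angle between the x axis of frame and the x axis of hub, either way round above 0.5 rad), for 0.2 s.
At the end, for the whole second after the job is handed in: The frame is at rest, released, in the collar: its lower end at least 35.5 mm below the mouth (home is 38 mm), its axis within 0.08 rad of the collar's, and turned at least 0.5 rad from the slots, so that the lugs lie in the notches (all of step 2 and distance between frame and hub below 0.042 m and angle between the z axis of frame and the z axis of hub, either way round below 0.08 rad and linear speed of frame below 0.02 m/s); the robot touches nothing.
It fails at once if a bystander (moisture dish, vial or petri dish) is moved by more than 30 mm (distance of any of moisture_dish, vial, petri from where it was at the start of the episode above 0.03 m).
It also fails if it takes over 51 s, if anything falls off the work surface, if the arm or the gripper's body presses on something with over 40 N, if the wrist force passes 120 N, or if a joint passes its speed limit or range.

## Robot

A 7-joint arm with a two-finger parallel gripper is mounted at the origin on a cart in front of the work surface, level with it; the furniture and walls round the work are solid. World frame = base frame: x ahead of the robot, y to its left, z up, the work surface at z = 0. Lengths are in m, angles in rad, forces in N, time in s.
With the tool pointing down it reaches from about 0.425 to 0.925 m from the base axis. Payload 6.8 kg.
Tool frame: the origin (TCP) lies midway between the tips of the shut fingers; the grasp point (between the pads) lies 19 mm behind it; z points along the fingers, y is the direction in which the jaws open and shut (so a half turn about z gives the same grasp; the last joint's range is limited). The gripper opens to 85 mm and grips with 20 to 120 N. Pads are 22 mm wide; open, the fingers measure 114 mm over their backs; the gripper's body (76 mm by 85 mm) begins 54 mm behind the grasp point. The pads swing forward as they close: fully open they stand 13 mm farther back than shut.
Start: joints at [1.185, 0.477, 0.022, 1.555, -0.011, 1.109, -0.083], TCP at [0.185, -0.649, 0.231] pointing down, gripper open.
Joint ranges: [-2.96, 2.96], [-0.34, 2.1], [-1.41, 1.46], [0.24, 2.44], [-1.37, 4.51], [0.17, 1.92], [-2.96, 2.96]. Speed limits (rad/s): [2.39, 2.39, 3.14, 3.14, 3.14, 3.14, 3.14].

## Interface

Orientations are given as a unit quaternion [w, x, y, z].
In Python, from station import * gives the robot as it stands. The module is installed in compiled form; this text tells all that it offers.
- The arm moves only by the tool jog_arm, never from a script. Its arguments are lists of equal length, an entry for each row: "dp": the shift along the tool's x, y, z in units of 25 mm (1.0 is 25 mm), a list of three; "angular": the turn, a rotation vector about the tool's x, y, z in units of 5 degrees (1.0 is 5 degrees), a list of three; "claw": the finger opening in mm, from 0 to 85.4. A call has exactly 5 rows; each row is the pose to reach, as a shift and turn from the pose commanded when the call began, along the tool's axes at that moment; what a row does not reach only later rows make up. A row lasts 1/10 s, in which the tool goes at most 50 mm and 8.59 degrees, less where a joint would pass 70% of its speed; a pose out of reach is approached as far as the arm can. A call with a gripper value outside its range is refused whole. The fingers move at their own pace and stop on an object; "grip_force" is the grip in N (left out, the last holds). Time passes only in rows, so rows that repeat a pose let the fingers close, or fill a call up. It gives the time, the measured TCP pose, the force and the opening at its end, in the units of the state.
- get_obs(): the state, without advancing time (a new reading comes with each control period).
- read_camera(name): name is "side" or "top"; returns a dict with "pixels" (480x640x3 uint8, blue, green, red), "camera_matrix" (3x3 intrinsics, pixels), "k1" (the pictures are not rectified: a ray, as slopes to the right and down, at radius r is drawn at 1 + k1 r^2 times it, then the intrinsics apply), "rvec" (rotation vector, rad) and "tvec" (3), from world to camera coordinates, as OpenCV has them. Camera axes: x right, y down, z forward; pixel columns grow to the right and rows downward; lengths in m; the calibration is good to about 2 mm. A picture is of the moment at which its call begins. There is no depth.
- hand_in(): hands the job in, once; it reports no verdict.
The state is a dict: "t": time; "q": joint angles; "joint_vel": joint speeds; "joint_torque": joint torques, N m; "eef_pos": TCP position; "tool_rot": TCP orientation; "contact_force": force on the tool from outside, world axes, zero at the start; "torque": the same for the moment, N m; "gripper_width": opening from 0.0 (shut) to 1.0 (fully open).
Only numpy, scipy, OpenCV 4.12 (cv2) and the standard library are available. Lean on these libraries where they do the work, as an engineer would, in place of code of your own. Each camera call takes 0.05 s, during which the arm holds its last target.

## Working session

There is one attempt and no reset: what is moved stays moved. The work goes in short steps, Python scripts to look and compute and a tool call to move; the robot and the scene stay as the last step left them, time stands still between calls to the robot, and variables do not carry over. Pictures are saved under pics/ and viewed, and the job is handed in when it is done.

Besides the shell and the picture viewer there is one more tool, called after "Call:" by a JSON object that holds its "api" and its "payload". jog_arm: Moves the arm, as the interface text tells. Its arguments: {"type":"object","properties":{"dp":{"type":"array","items":{"type":"array","items":{"type":"number"}}},"angular":{"type":"array","items":{"type":"array","items":{"type":"number"}}},"claw":{"type":"array","items":{"type":"number"}},"grip_force":{"type":"number"}},"required":["dp","angular","claw"]}

```bash
mkdir -p pics
python3 - <<'E'
from station import *
import cv2,pickle
for n in("side","top"):
    d=read_camera(n); cv2.imwrite(f"pics/{n}0.png",d["pixels"]); pickle.dump(d,open(f"{n}0.pkl","wb"))
    print(n,d["camera_matrix"],d["k1"],d["rvec"],d["tvec"])
o=get_obs();print(o)
E
```

```text
side [[503.94670303   0.         309.16132144]
 [  0.         503.94670303 238.65730548]
 [  0.           0.           1.        ]] 0.02622900008952006 [ 1.97307483 -0.21379843  0.13151084] [-0.5385262   0.04732041  1.33726647]
top [[550.12402759   0.         315.00005039]
 [  0.         550.12402759 229.550316  ]
 [  0.           0.           1.        ]] -0.022752866433681594 [ 2.11179241 -2.12724347  0.19247568] [-0.22161361  0.53500514  1.30018755]
{'t': 0.1, 'q': array([ 1.18490993,  0.477723  ,  0.02233393,  1.55633567, -0.01151265,
        1.10931961, -0.08311311]), 'joint_vel': array([ 0.00222248, -0.00157567, -0.00024837, -0.00352301, -0.00042718,
        0.00054891,  0.00147868]), 'joint_torque': array([ 4.26413215e-03, -5.97760785e+01,  1.61364075e+00, -2.81956726e+01,
        1.28494523e-02,  4.97290413e-03, -3.38758457e-05]), 'eef_pos': array([ 0.18495561, -0.64861125,  0.23042619]), 'tool_rot': array([-8.11951105e-04,  9.90368859e-01,  1.38451565e-01, -1.66731375e-04]), 'contact_force': array([-0.19459994, -0.03147575,  0.34344502]), 'torque': array([ 0.01180021, -0.01285908, -0.04726405]), 'gripper_width': 0.9994080569201022}
```

View pics/side0.png

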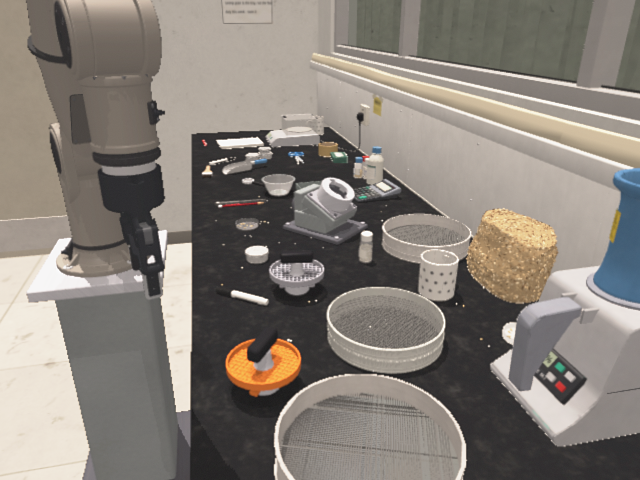

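View pics/top0.png

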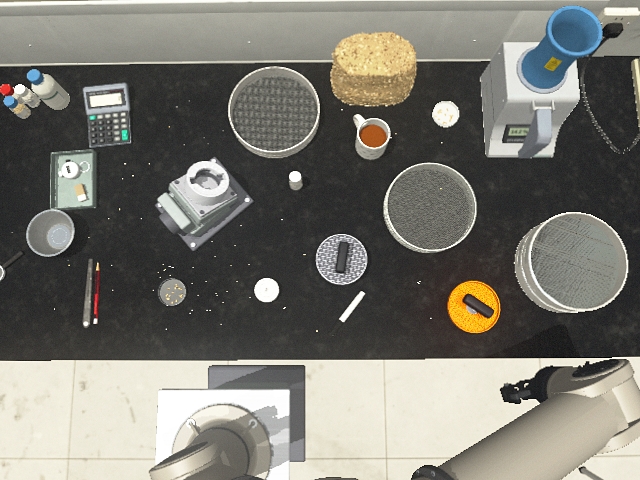

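Candidates: the grey mesh frame with black bar, at top (342,259) / side (297,270). The orange lookalike is at top (473,306) / side (263,363). The large sieves, at top (274,111), (430,207) and (572,262), have no bar. I choose the grey one and check it in close crops.

Run:
```python
import cv2,numpy as np
s=cv2.imread("pics/side0.png");t=cv2.imread("pics/top0.png")
r=lambda im,x,y,w,h:cv2.resize(im[y:y+h,x:x+w],(400,300),interpolation=cv2.INTER_CUBIC)
o=np.vstack([np.hstack([r(t,302,229,80,60),r(s,257,240,80,60)]),np.hstack([r(t,145,145,120,90+18-18),r(s,275,165,100,75)])])
cv2.imwrite("pics/crops.png",o)
```

```text
(no output)
```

View pics/crops.png

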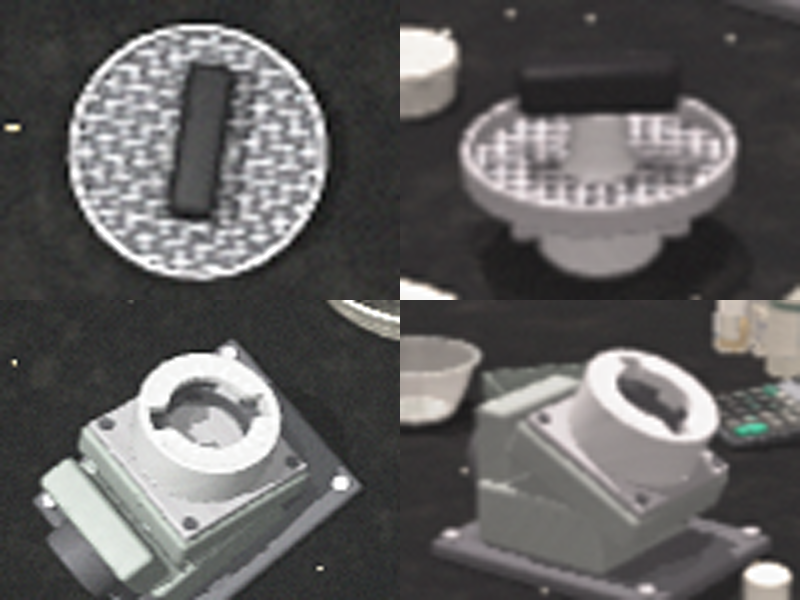

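```bash
cat > h.py <<'E'
import cv2,numpy as np,pickle
from scipy.spatial.transform import Rotation as R
C={n:pickle.load(open(f"{n}0.pkl","rb")) for n in("side","top")}
def undist(n,px):
    d=C[n];K=d["camera_matrix"];px=np.atleast_2d(px).astype(float)
    a=np.c_[(px[:,0]-K[0,2])/K[0,0],(px[:,1]-K[1,2])/K[1,1]]
    u=a.copy()
    for _ in range(20): u=a/(1+d["k1"]*(u**2).sum(1,keepdims=True))
    return u
def ray(n,px):
    d=C[n];M=cv2.Rodrigues(np.array(d["rvec"],float))[0];t=np.array(d["tvec"]).ravel()
    u=undist(n,px);D=np.c_[u,np.ones(len(u))]@M
    return -M.T@t, D/np.linalg.norm(D,axis=1,keepdims=True)
def plane(n,px,z=None,p=None,nrm=None):
    o,D=ray(n,px)
    if nrm is None: nrm=np.array([0,0,1.]);p=np.array([0,0,z])
    s=((p-o)@nrm)/(D@nrm); return o+D*s[:,None]
def tri(ps,pt):
    A=np.zeros((3,3));b=np.zeros(3);rs=[]
    for n,px in(("side",ps),("top",pt)):
        o,D=ray(n,px);P=np.eye(3)-np.outer(D[0],D[0]);A+=P;b+=P@o;rs.append((P,o))
    x=np.linalg.solve(A,b);return x,[np.linalg.norm(P@(x-o)) for P,o in rs]
def proj(n,X):
    d=C[n];M=cv2.Rodrigues(np.array(d["rvec"],float))[0];c=np.atleast_2d(X)@M.T+np.array(d["tvec"]).ravel()
    u=c[:,:2]/c[:,2:];u=u*(1+d["k1"]*(u**2).sum(1,keepdims=True));K=d["camera_matrix"]
    return np.c_[u[:,0]*K[0,0]+K[0,2],u[:,1]*K[1,1]+K[1,2]]
E
python3 - <<'E'
from h import *
s=C["side"]["pixels"];t=C["top"]["pixels"]
print("bar/frame scale")
# dark bar in top within rim
g=cv2.cvtColor(t,cv2.COLOR_BGR2GRAY)
# rim outer contour: bright blob closing
m=np.zeros_like(g);m[225:295,305:380]=(g[225:295,305:380]>75)*255
m=cv2.morphologyEx(m,cv2.MORPH_CLOSE,np.ones((5,5),np.uint8))
c=max(cv2.findContours(m,cv2.RETR_EXTERNAL,cv2.CHAIN_APPROX_NONE)[0],key=cv2.contourArea)
h=cv2.convexHull(c);e=cv2.fitEllipse(h);print("rim top",e)
inside=cv2.drawContours(np.zeros_like(g),[h],-1,255,-1)
b=((cv2.GaussianBlur(g,(3,3),0)<75)&(inside>0)).astype(np.uint8)*255
b=cv2.morphologyEx(b,cv2.MORPH_OPEN,np.ones((5,5),np.uint8))
n,l,st,ce=cv2.connectedComponentsWithStats(b);i=1+st[1:,4].argmax();print(st[i],ce[i])
ys,xs=np.where(l==i);r=cv2.minAreaRect(np.c_[xs,ys].astype(np.float32));print("bar top",r);bt=cv2.boxPoints(r)
for z in(.055,.1): print(z,plane("top",[e[0],r[0]],z))
W=plane("top",bt,.098);print(W,[np.linalg.norm(W[k]-W[k-1]) for k in range(4)])
g2=cv2.cvtColor(s,cv2.COLOR_BGR2GRAY)
b=np.zeros_like(g2);b[248:266,275:320]=(g2[248:266,275:320]<45)*255
cv2.imwrite("pics/sb.png",np.vstack([cv2.resize(s[235:300,260:335],(750,650//2*1),interpolation=0)[:300],cv2.resize(b[235:300,260:335],(750,300),interpolation=0)]))
# enlarged hub
o=np.hstack([cv2.resize(t[150:210,175:240],(400,369),interpolation=cv2.INTER_CUBIC),cv2.resize(s[170:230,305:370],(400,369),interpolation=cv2.INTER_CUBIC)])
cv2.imwrite("pics/hub.png",o)
E
```

```text
bar/frame scale
rim top ((341.0537109375, 258.8592834472656), (51.111366271972656, 52.12353515625), 92.646728515625)
[344 244   5   5  25] [346. 246.]
bar top ((346.0, 246.0), (4.0, 4.0), 90.0)
0.055 [[ 0.45968776 -0.28807992  0.055     ]
 [ 0.49107188 -0.30057381  0.055     ]]
0.1 [[ 0.45359431 -0.28623954  0.1       ]
 [ 0.48390897 -0.29830769  0.1       ]]
[[ 0.48902446 -0.2937878   0.098     ]
 [ 0.48895027 -0.30319098  0.098     ]
 [ 0.47943688 -0.30302261  0.098     ]
 [ 0.4795106  -0.29363225  0.098     ]] [np.float64(0.009515126447991282), np.float64(0.009403478996309339), np.float64(0.009514880688958177), np.float64(0.009390644796537135)]Traceback (most recent call last):
  File "<stdin>", line 20, in <module>
    return _nx.concatenate(arrs, 0, dtype=dtype, casting=casting)
           ~~~~~~~~~~~~~~~^^^^^^^^^^^^^^^^^^^^^^^^^^^^^^^^^^^^^^^
ValueError: all the input arrays must have same number of dimensions, but the array at index 0 has 3 dimension(s) and the array at index 1 has 2 dimension(s)
```

Run:
```python
from h import *
s=C["side"]["pixels"];t=C["top"]["pixels"]
g=cv2.cvtColor(t,cv2.COLOR_BGR2GRAY)
print(g[242:276:2,334:352])
g2=cv2.cvtColor(s,cv2.COLOR_BGR2GRAY)
print(g2[250:266,278:318:2])
o=np.hstack([cv2.resize(t[150:210,175:240],(400,369),interpolation=cv2.INTER_CUBIC),cv2.resize(s[170:230,305:370],(400,369),interpolation=cv2.INTER_CUBIC)])
cv2.imwrite("pics/hub.png",o)
```

```text
[[134 125 166 180 148 116  54  58  53  57  55  53  47  91 194 221 218 222]
 [136 158 137 157 159  63  55  68  69  74  72  76  69  64  55  81 121 121]
 [128 145 140 127 105  55  64  76  74  75  73  71  69  48  43 128 172 155]
 [123 156 167 111  63  56  71  81  81  74  73  75  71  46  55  81 129 126]
 [122 115 120 103  59  57  70  79  79  78  75  73  63  44  70 106 104 130]
 [194 195 128 102  55  55  72  80  77  77  75  68  53  41  62 117 120  88]
 [233 183 156 142  48  75  81  84  80  81  76  66  49  52  78 124 120  95]
 [139 160 152  75  54  78  82  83  84  79  74  63  39  82 101  91  89  84]
 [230 193 136  61  67  83  84  84  82  76  75  59  43 106 155 141  98 127]
 [191 196 134  47  73  82  84  83  79  79  78  50  82 133 166 137  79 119]
 [139 162 117  59  81  91  87  82  78  80  71  44 108 131 105  95 121 189]
 [127  99  51  63  84  92  84  84  80  81  61  44 123 166 162 151 177 201]
 [130  90  48  77  92  89  85  85  84  76  55  57  85 135 132  93  84 154]
 [116  78  57  82  93  88  87  85  79  69  48  67  89  79 110 169 209 218]
 [108  60  48  59  70  68  69  73  74  62  47  64 
[... 836 characters left out ...]
  36  35
   48  49]
 [ 47  42  35  38  37  35  35  36  37  34  35  34  36  35  36  36  35  38
   48  46]
 [ 64  73  34  35  36  37  35  35  36  37  35  36  35  37  33  34  34  59
   94  69]
 [138  93  33  37  35  36  33  36  35  35  37  34  35  35  35  36  32  70
  173 162]
 [167  79  31  33  33  31  32  33  31  32  30  31  28  28  29  29  33  80
  140 171]
 [134 104  43  36  37  47  42  44  52  64  64  56  63  83  68  76  76 101
  121 133]
 [120 135  97  84  80 114 103 109 131 166 167 145 164 220 177 204 160 151
  119 118]
 [118 184 150 166 139 154 141 141 153 164 162 152 148 225 157 219 147 168
  103 115]
 [117 208 189 217 201 186 190 145 157 158 158 150 143 217 165 227 177 178
  112 149]]
```

View pics/hub.png

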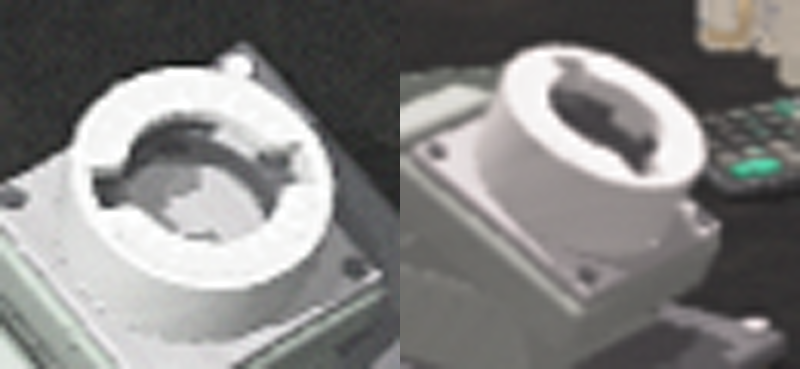

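Run:
```python
from h import *
s=C["side"]["pixels"];t=C["top"]["pixels"]
# frame
T=np.array([[340,242],[348,242.6],[344.4,272.4],[336.4,271.4]])
W=plane("top",T,.098);print(W.round(4));print("bar ctr top@.098",W.mean(0))
d=(W[0]+W[1]-W[2]-W[3])/2;print("len",np.linalg.norm(d),"dir deg",np.degrees(np.arctan2(d[1],d[0])))
print("tri bar",tri([297,257.3],[342.2,257.1]))
print("rim",plane("top",[341.05,258.86],.055), "base proj")
for n,(x0,x1,y0,y1),th in(("top",(180,236,155,206),225),("side",(315,362,172,206),225)):
    g=cv2.cvtColor(C[n]["pixels"],cv2.COLOR_BGR2GRAY)
    for th in(205,215,225,235):
        m=np.zeros_like(g);m[y0:y1,x0:x1]=(g[y0:y1,x0:x1]>th)*255
        k,l,st,ce=cv2.connectedComponentsWithStats(m);i=1+st[1:,4].argmax();mm=(l==i).astype(np.uint8)*255
        c=max(cv2.findContours(mm,cv2.RETR_EXTERNAL,cv2.CHAIN_APPROX_NONE)[0],key=cv2.contourArea)
        h=cv2.convexHull(c);print(n,th,st[i],cv2.fitEllipse(h))
    print(n, "stand origin check")
g=cv2.cvtColor(t,cv2.COLOR_BGR2GRAY);print(g[155:206:3,182:236:3])
g=cv2.cvtColor(s,cv2.COLOR_BGR2GRAY);print(g[174:208:2,314:362:2])
```

```text
[[ 0.4939 -0.2845  0.098 ]
 [ 0.4923 -0.3033  0.098 ]
 [ 0.422  -0.2936  0.098 ]
 [ 0.4245 -0.275   0.098 ]]
bar ctr top@.098 [ 0.45816844 -0.28909103  0.098     ]
len 0.07046126267656061 dir deg -7.767905333166525
tri bar (array([ 0.46051036, -0.28973518,  0.08411297]), [np.float64(0.0005880367785653305), np.float64(0.0005880367785654192)])
rim [[ 0.45968608 -0.28807092  0.055     ]] base proj
top 205 [ 180  159   49   47 1142] ((203.5843048095703, 182.4132843017578), (41.80873107910156, 52.85584259033203), 53.89822006225586)
top 215 [180 159  49  47 910] ((204.09683227539062, 182.32354736328125), (40.97537612915039, 52.273006439208984), 48.65199661254883)
top 225 [186 159  43  38 678] ((207.49136352539062, 177.92039489746094), (37.47242736816406, 42.03883743286133), 99.64603424072266)
top 235 [187 159  41  38 627] ((207.60549926757812, 177.8192901611328), (37.018104553222656, 41.15875244140625), 103.13632202148438)
top stand origin check
side 205 [322 178  32  22 296] ((337.576416015625, 188.5808563232422), (17.838701248168945, 34.71943664550781), 115.93744659423828)
side 215 [322 
[... 2699 characters left out ...]
17 186 174 162 152 145 161 234 242 247 246 216  93  70  73 150 248
  245 245 184  80  88  91]
 [224 220 178 165 156 152 152 151 153 188 241 246 246 239  94 101 210 245
  244 247 155  86 117 131]
 [224 221 173 163 156 151 150 150 147 145 147 185 237 249 236 163 224 243
  246 198  75 115  88 111]
 [172 223 208 156 150 150 148 147 146 144 144 143 143 149 171 181 189 178
  148  77  45  64  91  88]
 [126 158 223 175 146 147 147 145 146 145 144 145 144 143 142 141 140 138
  143 101  51  49  41  37]
 [162 137 144 218 155 146 147 147 145 143 142 142 142 141 141 139 137 134
  137 182  92  54  56  56]
 [115 159 157 131 205 151 143 143 144 142 144 143 142 142 141 140 138 130
  118 146 117 150  47  49]]
```

Run:
```python
from h import *
s=C["side"]["pixels"];t=C["top"]["pixels"]
print("mouth tri",tri([337.6,188.5],[207.55,177.87]))
S=np.array([[214.6,160],[247.6,199.6],[158.5,205]]);W=plane("top",S,.014);print(W)
f=lambda a:np.degrees(np.arctan2(a[1],a[0]))
print(f(W[1]-W[0]),np.linalg.norm(W[1]-W[0]),f(W[0]-W[2]),np.linalg.norm(W[0]-W[2]))
print(tri([364.2,223.2],[247.6,199.6]))
o=np.vstack([cv2.resize(t[145:265,140:265],(750,720),interpolation=cv2.INTER_CUBIC)])
cv2.imwrite("pics/st.png",o[:600])
cv2.imwrite("pics/st.png",cv2.resize(t[145:260,140:270],(680,600),interpolation=cv2.INTER_CUBIC))
```

```text
mouth tri (array([0.64118128, 0.02543561, 0.13370567]), [np.float64(0.0015882992791430147), np.float64(0.0015882992791432036)])
[[ 0.72550062  0.03339912  0.014     ]
 [ 0.61926338 -0.0539554   0.014     ]
 [ 0.60713365  0.17364975  0.014     ]]
-140.57094494424211 0.13753968076958037 -49.83672223665259 0.1835237854472324
(array([ 0.64957568, -0.06781352,  0.05499697]), [np.float64(0.04046340790483557), np.float64(0.040463407904835866)])
```

View pics/st.png

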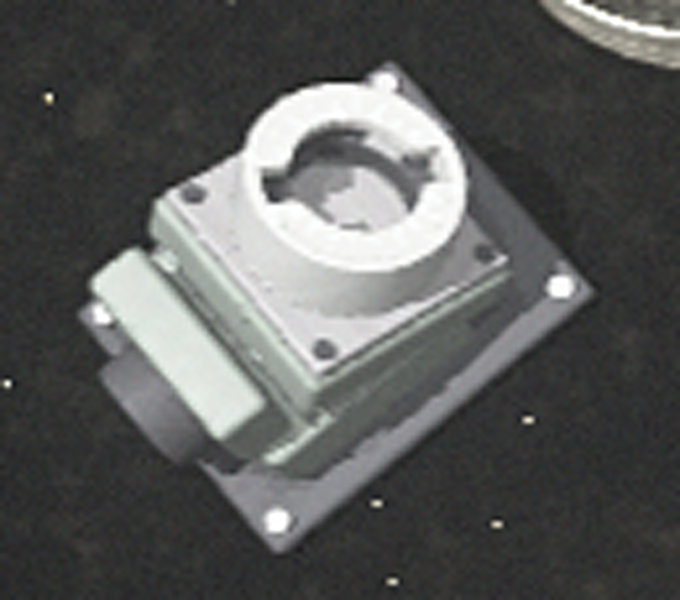

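Run:
```python
from h import *
from scipy.optimize import least_squares
cs={}
for n,(x0,x1,y0,y1),th in(("top",(180,236,155,206),228),("side",(315,362,172,206),220)):
    g=cv2.cvtColor(C[n]["pixels"],cv2.COLOR_BGR2GRAY)
    m=np.zeros_like(g);m[y0:y1,x0:x1]=(g[y0:y1,x0:x1]>th)*255
    k,l,st,ce=cv2.connectedComponentsWithStats(m);i=1+st[1:,4].argmax();mm=(l==i).astype(np.uint8)*255
    c=max(cv2.findContours(mm,cv2.RETR_EXTERNAL,cv2.CHAIN_APPROX_NONE)[0],key=cv2.contourArea)
    cs[n]=cv2.convexHull(c)[:,0].astype(float)
    M=cv2.Rodrigues(np.array(C[n]["rvec"]))[0];print(n,"cam pos",-M.T@np.array(C[n]["tvec"]).ravel(),"right",M[0],"fwd",M[2])
def nv(t,p): return np.array([np.sin(t)*np.cos(p),np.sin(t)*np.sin(p),np.cos(t)])
def res(v,names):
    c=v[:3];n=nv(v[3],v[4]);r=[]
    for k in names:
        W=plane(k,cs[k],p=c,nrm=n);r.append(np.linalg.norm(W-c,axis=1)-v[5])
    return np.concatenate(r)
for p0 in(-50,-140,-90):
    s=least_squares(res,[.641,.025,.134,np.radians(27),np.radians(p0),.05],args=(("top","side"),),loss="soft_l1",f_scale=.001)
    v=s.x;print(p0,v[:3],np.degrees(v[3:5]),v[5],np.sqrt(np.mean(res(v,("top","side"))**2)))
S=np.array([[213.8,160.9],[247.1,199.9],[192.6,244.4],[159.5,204.7]]);W=plane("top",S,.014);print(W,W.mean(0))
f=lambda a:np.degrees(np.arctan2(a[1],a[0]))
for i in range(4):
    d=W[(i+1)%4]-W[i];print(f(d),np.linalg.norm(d))
```

```text
top cam pos [ 0.28087161 -0.23407298  1.37555507] right [-0.00656231 -0.99994875 -0.00770904] fwd [ 0.18706768  0.00634552 -0.98232653]
side cam pos [ 0.27601089 -1.29373408  0.57497949] right [ 0.97760607 -0.2103577  -0.00600133] fwd [ 0.19045672  0.89652954 -0.39995126]
-50 [0.64121918 0.0256944  0.13351705] [ 25.64876743 -50.2557284 ] 0.04865443841815309 0.002614010799776027
-140 [0.64121918 0.0256944  0.13351705] [ 25.64875453 -50.25576663] 0.0486544333788854 0.0026140084984388507
-90 [0.64121918 0.0256944  0.13351704] [ 25.64876628 -50.25572219] 0.04865443931124624 0.002614010769648036
[[ 0.72308999  0.03540583  0.014     ]
 [ 0.61848769 -0.0526918   0.014     ]
 [ 0.50462803  0.08266968  0.014     ]
 [ 0.60789701  0.17111982  0.014     ]] [0.61352568 0.05912588 0.014     ]
-139.89541550259955 0.1367582976779004
130.06895683037143 0.17688061434155297
40.58013902907771 0.13597025276093036
-49.6756629673491 0.17801042854022672
```

Run:
```python
from h import *
c=np.array([.6412,.0257,.1337]);yaw=np.radians(-50);t=np.radians(27)
z=np.array([np.sin(t)*np.cos(yaw),np.sin(t)*np.sin(yaw),np.cos(t)])
ex=np.array([np.cos(t)*np.cos(yaw),np.cos(t)*np.sin(yaw),-np.sin(t)]);ey=np.cross(z,ex) # ex downhill, ey horizontal
for n,px in(("top",[[190.4,180.4],[223.8,176]]),("side",[[333.5,180.6],[344.8,196.8]])):
    W=plane(n,px,p=c,nrm=z)-c;q=np.c_[W@ex,W@ey];print(n,q.round(4),np.degrees(np.arctan2(q[:,1],q[:,0])),np.hypot(*q.T))
# rectified view of mouth plane
u,v=np.meshgrid(np.linspace(-.06,.06,400),np.linspace(-.06,.06,400))
P=c+u[...,None]*ex+v[...,None]*ey
out=[]
for n in("top","side"):
    q=proj(n,P.reshape(-1,3)).reshape(400,400,2).astype(np.float32)
    out.append(cv2.remap(C[n]["pixels"],q[...,0],q[...,1],cv2.INTER_CUBIC))
for o in out: cv2.circle(o,(200,200),167,(0,0,255),1);cv2.circle(o,(200,200),100,(0,255,0),1);cv2.circle(o,(200,200),143,(255,0,0),1)
cv2.imwrite("pics/rect.png",np.hstack(out))
```

```text
top [[-0.0371  0.016 ]
 [ 0.0384 -0.0144]] [156.65474659 -20.60384764] [0.04042896 0.04101518]
side [[-0.0307  0.0156]
 [ 0.0348 -0.0114]] [153.04119153 -18.20753381] [0.03444986 0.03661571]
```

View pics/rect.png

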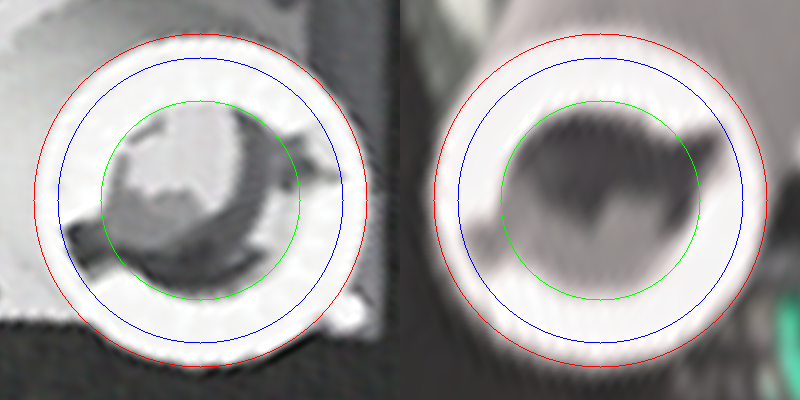

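Run:
```python
from h import *
c=np.array([.6412,.0257,.1337]);yaw=np.radians(-50);t=np.radians(27)
z=np.array([np.sin(t)*np.cos(yaw),np.sin(t)*np.sin(yaw),np.cos(t)])
ex=np.array([np.cos(t)*np.cos(yaw),np.cos(t)*np.sin(yaw),-np.sin(t)]);ey=np.cross(z,ex)
u,v=np.meshgrid(np.linspace(-.05,.05,400),np.linspace(-.05,.05,400))
out=[]
for a in(-19,-23,-27):
  row=[]
  A=np.radians(a);hx=np.cos(A)*ex+np.sin(A)*ey;hy=np.cross(z,hx)
  P=c+u[...,None]*hx+v[...,None]*hy
  for n in("top","side"):
    q=proj(n,P.reshape(-1,3)).reshape(400,400,2).astype(np.float32)
    o=cv2.remap(C[n]["pixels"],q[...,0],q[...,1],cv2.INTER_CUBIC)
    for s in(-38,38): cv2.line(o,(0,200+s),(400,200+s),(0,0,255),1)
    for s in(-172,172): cv2.line(o,(200+s,100),(200+s,300),(255,0,0),1)
    row.append(o[100:300])
  out.append(np.hstack(row))
cv2.imwrite("pics/rect2.png",np.vstack(out))
```

```text
(no output)
```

View pics/rect2.png

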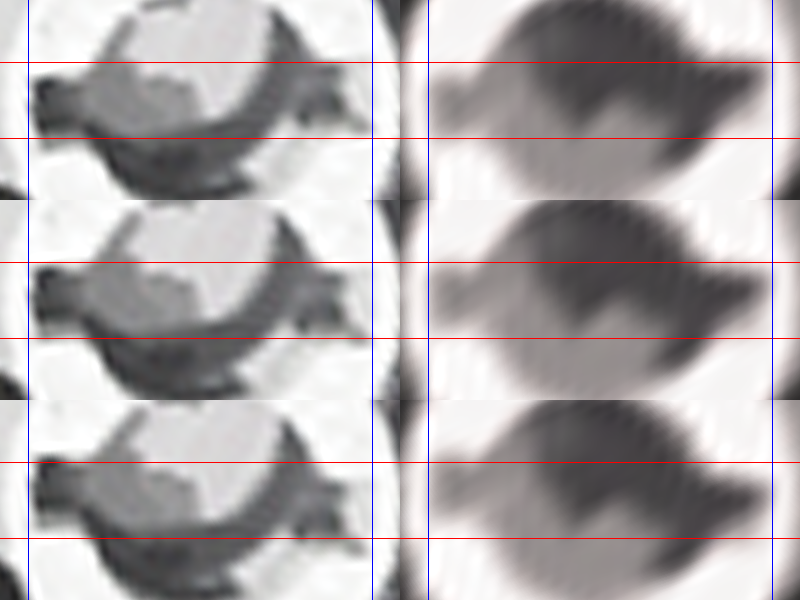

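The close crop shows a grey mesh frame with a black bar, so the choice stands. Mouth triangulated at z 0.1337, against 0.134 in the text. The lean heading from both the mouth ellipse and the foot is -50°, which is right and slightly *away* from the robot. That disagrees with the text's "towards it", so I go by the images.

```bash
cat >> h.py <<'E'
hubc=np.array([.6412,.0257,.1337])
def hub(yaw=-50,t=27,a=-23):
    yaw,t,a=np.radians([yaw,t,a])
    z=np.array([np.sin(t)*np.cos(yaw),np.sin(t)*np.sin(yaw),np.cos(t)])
    ex=np.array([np.cos(t)*np.cos(yaw),np.cos(t)*np.sin(yaw),-np.sin(t)]);ey=np.cross(z,ex)
    x=np.cos(a)*ex+np.sin(a)*ey
    return np.c_[x,np.cross(z,x),z]
def down(head):
    h=np.radians(head);x=np.array([np.cos(h),np.sin(h),0]);z=np.array([0,0,-1.]);return np.c_[x,np.cross(z,x),z]
def cur(o): 
    q=o["tool_rot"];return R.from_quat([q[1],q[2],q[3],q[0]]).as_matrix(),np.array(o["eef_pos"])
def rel(o,p,M):
    M0,p0=cur(o)
    print("dp",((M0.T@(np.array(p)-p0))/.025).round(3),"ang",(np.degrees(R.from_matrix(M0.T@M).as_rotvec())/5).round(3))
E
python3 - <<'E'
from h import *
from station import *
rel(get_obs(),[.4595,-.2888,.18],down(-7.8))
E
```

```text
dp [ 14.508 -10.826   2.033] ang [-0.018  0.005  4.743]
```

Call:
{"api": "jog_arm", "payload": {"dp": [[2.9, -2.15, 0], [5.8, -4.3, 0.4], [8.7, -6.5, 0.8], [11.6, -8.6, 1.4], [14.5, -10.82, 2.0]], "angular": [[0, 0, 1], [0, 0, 2], [0, 0, 3], [0, 0, 4], [-0.02, 0, 4.74]], "claw": [70, 70, 70, 70, 70], "grip_force": 60}}

```text
t: 0.6
eef_pos: [0.3371, -0.4498, 0.2093]
tool_rot: [0.001, 0.998, -0.07, 0.0]
contact_force: [0.5, -0.4, 0.7]
gripper_width: 0.815
```

Call:
{"api": "jog_arm", "payload": {"dp": [[0, 0, 0], [0, 0, 0], [0, 0, 0], [0, 0, 0], [0, 0, 0]], "angular": [[0, 0, 0], [0, 0, 0], [0, 0, 0], [0, 0, 0], [0, 0, 0]], "claw": [70, 70, 70, 70, 70]}}

```text
t: 1.1
eef_pos: [0.3353, -0.4527, 0.2097]
tool_rot: [0.001, 0.998, -0.069, 0.0]
contact_force: [-0.6, 0.4, -0.9]
gripper_width: 0.817
```

Run:
```python
from h import *
from station import *
o=get_obs();print(o["t"],o["q"],o["eef_pos"])
rel(o,[.4595,-.2888,.18],down(-7.8))
rel(o,[.4595,-.2888,.066],down(-7.8))
```

```text
1.1 [ 0.8051928   0.3156175   0.02045342  1.85220262 -0.00595505  0.9724245
 -0.88099945] [ 0.33525301 -0.45270058  0.20968131]
dp [ 4.019 -7.18   1.174] ang [ 0.023 -0.002 -0.023]
dp [ 4.018 -7.19   5.734] ang [ 0.023 -0.002 -0.023]
```

Call:
{"api": "jog_arm", "payload": {"dp": [[1.0, -1.8, 0.3], [2.0, -3.6, 0.6], [3.0, -5.4, 0.9], [4.02, -7.18, 1.17], [4.02, -7.18, 1.17]], "angular": [[0, 0, 0], [0, 0, 0], [0, 0, 0], [0.02, 0, -0.02], [0.02, 0, -0.02]], "claw": [70, 70, 70, 70, 70]}}

```text
t: 1.6
eef_pos: [0.4639, -0.2816, 0.1796]
tool_rot: [-0.002, 0.998, -0.063, 0.001]
contact_force: [-0.2, 0.8, -1.1]
gripper_width: 0.82
```

Run:
```python
from h import *
from station import *
o=get_obs();print(o["t"],o["q"],o["eef_pos"])
rel(o,[.4595,-.2888,.066],down(-7.8))
for n in("side","top"):
    C[n]=read_camera(n)
s=C["side"]["pixels"];t=C["top"]["pixels"]
r=lambda im,x,y,w,h:cv2.resize(im[y:y+h,x:x+w],(400,300),interpolation=cv2.INTER_CUBIC)
cv2.imwrite("pics/a1.png",np.hstack([r(t,282,209,120,90),r(s,237,190,120,90)]))
```

```text
1.6 [ 0.49970359  0.32154763 -0.08141216  1.92115559  0.02845648  0.89976671
 -1.29195691] [ 0.46388234 -0.28164344  0.17961134]
dp [-0.144  0.32   4.543] ang [-0.036 -0.015  0.117]
```

View pics/a1.png

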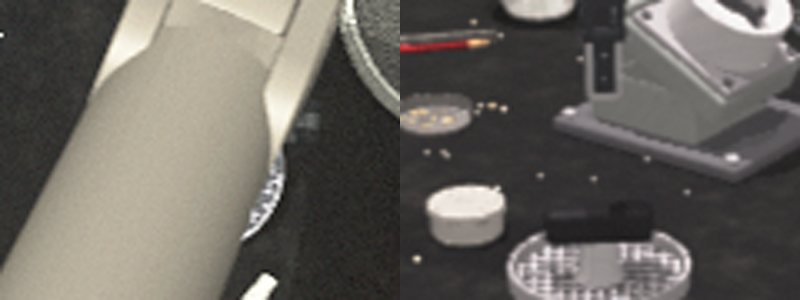

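Call:
{"api": "jog_arm", "payload": {"dp": [[0, 0, 0.8], [0, 0, 1.6], [0, 0, 2.0], [0, 0, 2.0], [0, 0, 2.0]], "angular": [[0, 0, 0], [0, 0, 0], [0, 0, 0], [0, 0, 0], [0, 0, 0]], "claw": [70, 70, 70, 70, 70]}}

```text
t: 2.2
eef_pos: [0.46, -0.2886, 0.1307]
tool_rot: [0.0, 0.998, -0.068, 0.0]
contact_force: [0.6, -0.0, -0.0]
gripper_width: 0.827
```

Run:
```python
from h import *
from station import *
o=get_obs();print(o["t"],o["eef_pos"])
rel(o,[.4595,-.2888,.066],down(-7.8))
C["side"]=read_camera("side")
s=C["side"]["pixels"]
cv2.imwrite("pics/a2.png",cv2.resize(s[210:300,237:357],(800,600),interpolation=cv2.INTER_CUBIC))
```

```text
2.2 [ 0.45995005 -0.28859641  0.13066761]
dp [-0.019  0.009  2.587] ang [ 0.006 -0.008  0.004]
```

View pics/a2.png

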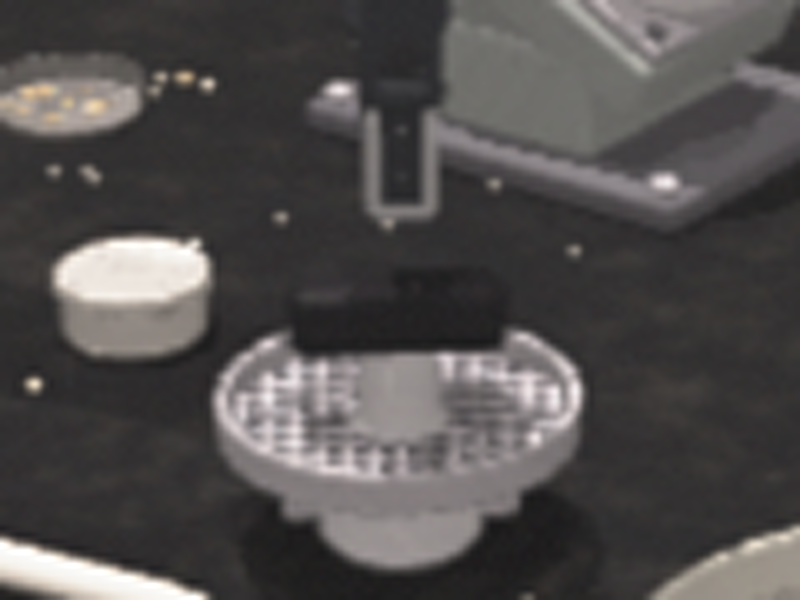

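Finger at (401,160) of the crop sits right over the bar (293–507, centre 400). Descending.

Call:
{"api": "jog_arm", "payload": {"dp": [[0, 0, 1.0], [0, 0, 1.9], [-0.01, 0, 2.55], [-0.01, 0, 2.55], [-0.01, 0, 2.55]], "angular": [[0, 0, 0], [0, 0, 0], [0, 0, 0], [0, 0, 0], [0, 0, 0]], "claw": [70, 70, 70, 15, 15], "grip_force": 60}}

```text
t: 2.75
eef_pos: [0.4605, -0.2878, 0.0673]
tool_rot: [0.0, 0.998, -0.067, 0.001]
contact_force: [0.5, 0.5, -0.1]
gripper_width: 0.49
```

Call:
{"api": "jog_arm", "payload": {"dp": [[0, 0, 0], [0, 0, 0], [0, 0, 0], [0, 0, 0], [0, 0, 0]], "angular": [[0, 0, 0], [0, 0, 0], [0, 0, 0], [0, 0, 0], [0, 0, 0]], "claw": [15, 15, 15, 15, 15]}}

```text
t: 3.25
eef_pos: [0.4611, -0.2879, 0.068]
tool_rot: [0.001, 0.998, -0.067, 0.002]
contact_force: [-0.3, 0.5, 5.7]
gripper_width: 0.273
```

Call:
{"api": "jog_arm", "payload": {"dp": [[0, 0, -0.6], [0, 0, -1.8], [0, 0, -3.2], [0, 0, -4.6], [0, 0, -5.6]], "angular": [[0, 0, 0], [0, 0, 0], [0, 0, 0], [0, 0, 0], [0, 0, 0]], "claw": [15, 15, 15, 15, 15], "grip_force": 100}}

```text
t: 3.75
eef_pos: [0.46, -0.2875, 0.2087]
tool_rot: [0.0, 0.998, -0.067, 0.001]
contact_force: [0.4, 0.1, -4.0]
gripper_width: 0.262
```

Run:
```python
from h import *
from station import *
o=get_obs();print(o["t"],o["eef_pos"],o["tool_rot"],o["gripper_width"],o["contact_force"])
H=hub()
# tool x = -hub x direction with heading ~107, tool z=-hub z
for s in(1,-1):
    x=s*H[:,0];print(s,np.degrees(np.arctan2(x[1],x[0])))
x=-H[:,0] if (-H[:,0])[1]>0 else H[:,0]
M=np.c_[x,np.cross(-H[:,2],x),-H[:,2]]
for h in(.06,.03):
    p=hubc+H[:,2]*(h+.068);print(h,p);rel(o,p,M)
```

```text
3.75 [ 0.45998829 -0.28750593  0.2087161 ] [ 3.70505653e-04  9.97748755e-01 -6.70549761e-02  9.56829129e-04] 0.261506549443204 [ 0.42020964  0.13072658 -3.97169335]
1 -75.47309382548809
-1 104.52690617451192
0.06 [ 0.67855289 -0.01881544  0.24774884]
dp [  7.229 -11.82   -1.554] ang [  6.337   1.066 -22.441]
0.03 [ 0.66979831 -0.00838214  0.22101864]
dp [  6.824 -12.187  -0.486] ang [  6.337   1.066 -22.441]
```

Call:
{"api": "jog_arm", "payload": {"dp": [[0.3, -0.5, -1.0], [1.0, -1.6, -1.5], [1.9, -3.0, -1.7], [2.8, -4.6, -1.7], [3.6, -6.0, -1.7]], "angular": [[0.3, 0.05, -1.5], [0.7, 0.1, -3.0], [1.2, 0.2, -4.5], [1.6, 0.3, -6.0], [2.1, 0.35, -7.5]], "claw": [15, 15, 15, 15, 15]}}

```text
t: 4.25
eef_pos: [0.5696, -0.1488, 0.2493]
tool_rot: [-0.089, 0.961, 0.26, 0.021]
contact_force: [0.5, 0.2, -4.4]
gripper_width: 0.266
```

```bash
cat > to.py <<'E'
from h import *
from station import *
import sys
o=get_obs();print(o["t"],o["q"].round(3),o["eef_pos"],o["contact_force"].round(1),o["gripper_width"])
H=hub();x=-H[:,0];M=np.c_[x,np.cross(-H[:,2],x),-H[:,2]]
h=float(sys.argv[1]);rel(o,hubc+H[:,2]*(h+.068),M)
E
python3 to.py .06
```

```text
4.25 [ 0.462  0.372 -0.278  1.693 -0.087  1.133 -0.804] [ 0.56955593 -0.14875235  0.24933235] [ 0.5  0.2 -4.4] 0.2658226626810435
dp [ 6.339 -2.206  0.989] ang [  4.186   0.723 -14.878]
```

Call:
{"api": "jog_arm", "payload": {"dp": [[1.0, -0.3, 0.0], [2.1, -0.7, 0.0], [3.2, -1.1, 0.1], [4.2, -1.5, 0.2], [5.2, -1.8, 0.4]], "angular": [[0.4, 0.05, -1.5], [0.8, 0.15, -3.0], [1.3, 0.2, -4.5], [1.7, 0.3, -6.0], [2.1, 0.35, -7.5]], "claw": [15, 15, 15, 15, 15]}}

```text
t: 4.75
eef_pos: [0.6596, -0.0467, 0.2574]
tool_rot: [-0.167, 0.815, 0.554, 0.039]
contact_force: [-0.1, -0.0, -4.5]
gripper_width: 0.265
```

```bash
python3 to.py .06
```

```text
4.75 [ 0.413  0.579 -0.448  1.413 -0.083  1.328 -0.337] [ 0.65955653 -0.04665708  0.25742165] [-0.1 -0.  -4.5] 0.26538182449034264
dp [1.185 0.416 0.624] ang [ 2.077  0.387 -7.397]
```

Call:
{"api": "jog_arm", "payload": {"dp": [[0.4, 0.1, 0.0], [0.8, 0.2, 0.1], [1.1, 0.3, 0.2], [1.18, 0.4, 0.4], [1.18, 0.42, 0.62]], "angular": [[0.4, 0.08, -1.5], [0.85, 0.15, -3.0], [1.26, 0.23, -4.5], [1.7, 0.3, -6.0], [2.08, 0.39, -7.4]], "claw": [15, 15, 15, 15, 15]}}

```text
t: 5.25
eef_pos: [0.6787, -0.0196, 0.2469]
tool_rot: [-0.227, 0.578, 0.782, 0.054]
contact_force: [0.3, -0.3, -4.6]
gripper_width: 0.261
```

Call:
{"api": "jog_arm", "payload": {"dp": [[0, 0, 0], [0, 0, 0], [0, 0, 0], [0, 0, 0], [0, 0, 0]], "angular": [[0, 0, 0], [0, 0, 0], [0, 0, 0], [0, 0, 0], [0, 0, 0]], "claw": [15, 15, 15, 15, 15]}}

```text
t: 5.75
eef_pos: [0.6786, -0.0194, 0.2485]
tool_rot: [-0.226, 0.581, 0.78, 0.055]
contact_force: [-0.2, 0.6, -4.4]
gripper_width: 0.267
```

```bash
python3 to.py .06;python3 - <<'E'
from h import *
from station import *
for n in("side","top"):
    C[n]=read_camera(n);pickle.dump(C[n],open(f"{n}1.pkl","wb"))
s=C["side"]["pixels"];t=C["top"]["pixels"]
r=lambda im,x,y,w,h:cv2.resize(im[y:y+h,x:x+w],(400,300),interpolation=cv2.INTER_CUBIC)
cv2.imwrite("pics/b1.png",np.hstack([r(t,160,130,120,90),r(s,280,125,120,90)]))
E
```

```text
5.75 [ 4.140e-01  7.460e-01 -5.860e-01  1.223e+00  1.000e-03  1.541e+00
  1.960e-01] [ 0.67855644 -0.01943422  0.24851393] [-0.2  0.6 -4.4] 0.2674560777098554
dp [0.009 0.013 0.036] ang [ 0.028 -0.001 -0.059]
```

View pics/b1.png

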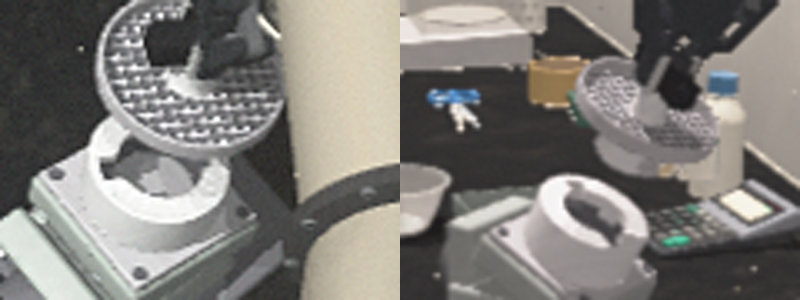

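Run:
```python
from h import *
from station import *
o=get_obs();M,p=cur(o)
for n in("side","top"): C[n]=pickle.load(open(f"{n}1.pkl","rb"))
th=np.linspace(0,2*np.pi,100)
out=[]
for n,(x,y,w,h) in(("top",(170,120,90,67)),("side",(305,125,90,67))):
    im=cv2.resize(C[n]["pixels"][y:y+h,x:x+w],(400,298),interpolation=cv2.INTER_CUBIC)
    for z,r,col in((.055,.062,(0,0,255)),(.0,.024,(0,255,0)),(.04,.062,(255,0,0))):
        X=p+M[:,2]*(.068-z)+r*(np.cos(th)[:,None]*M[:,0]+np.sin(th)[:,None]*M[:,1])
        q=((proj(n,X)+.5-[x,y])*400/w-.5).round().astype(np.int32);cv2.polylines(im,[q],True,col,1)
    for sx in(-.04,.04):
        q=((proj(n,p+M[:,2]*(.068-.014)+sx*M[:,0])[0]+.5-[x,y])*400/w-.5).round().astype(int);cv2.circle(im,tuple(map(int,q)),3,(0,255,255),-1)
    out.append(im)
im=np.hstack(out);cv2.imwrite("pics/b2.png",im)
```

```text
(no output)
```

View pics/b2.png

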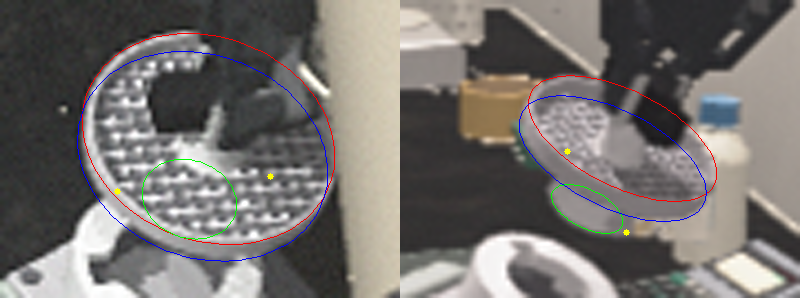

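Call:
{"api": "jog_arm", "payload": {"dp": [[0, 0, 0.6], [0, 0, 1.2], [0, 0, 1.6], [0, 0.01, 1.9], [0, 0.01, 1.9]], "angular": [[0, 0, 0], [0, 0, 0], [0, 0, 0], [0, 0, 0], [0, 0, -0.03]], "claw": [15, 15, 15, 15, 15]}}

```text
t: 6.35
eef_pos: [0.6644, -0.0022, 0.2047]
tool_rot: [-0.228, 0.579, 0.781, 0.055]
contact_force: [-0.0, 1.0, -3.6]
gripper_width: 0.265
```

```bash
python3 to.py 0
python3 - <<'E'
from h import *
from station import *
o=get_obs();M,p=cur(o)
for n in("side","top"): C[n]=read_camera(n)
th=np.linspace(0,2*np.pi,100)
out=[]
for n,(x,y,w,h) in(("top",(165,135,90,67)),("side",(300,150,90,67))):
    im=cv2.resize(C[n]["pixels"][y:y+h,x:x+w],(400,298),interpolation=cv2.INTER_CUBIC);out.append(im.copy())
    for z,r,col in((.055,.062,(0,0,255)),(.0,.024,(0,255,0))):
        X=p+M[:,2]*(.068-z)+r*(np.cos(th)[:,None]*M[:,0]+np.sin(th)[:,None]*M[:,1])
        q=((proj(n,X)+.5-[x,y])*400/w-.5).round().astype(np.int32);cv2.polylines(im,[q],True,col,1)
    out.append(im)
cv2.imwrite("pics/b3.png",np.vstack([np.hstack(out[:2]),np.hstack(out[2:])]))
E
```

```text
6.35 [ 0.412  0.756 -0.591  1.314  0.007  1.444  0.195] [ 0.66436875 -0.0021792   0.2047427 ] [-0.   1.  -3.6] 0.26526201678713257
dp [0.004 0.006 0.47 ] ang [-0.001 -0.017 -0.017]
```

View pics/b3.png

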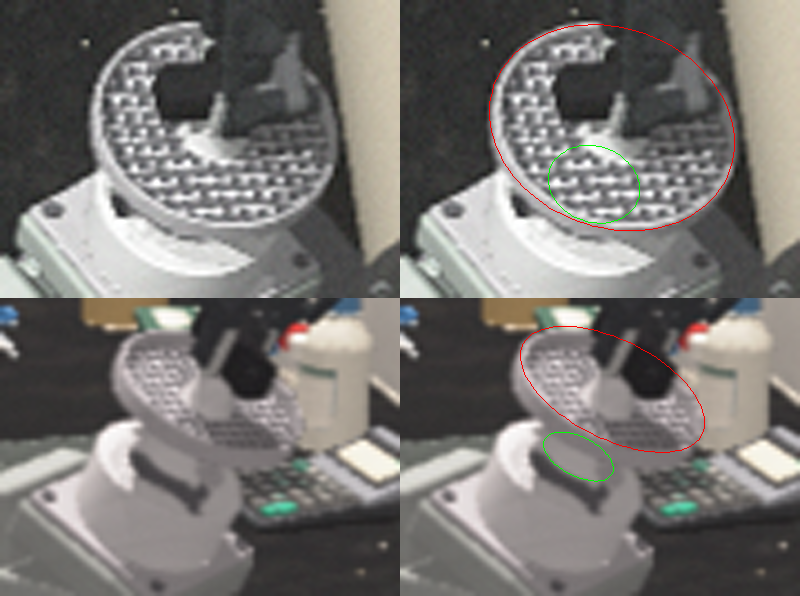

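Call:
{"api": "jog_arm", "payload": {"dp": [[0, 0, 0.2], [0, 0, 0.4], [0, 0, 0.6], [0, 0, 0.75], [0, 0, 0.75]], "angular": [[0, 0, 0], [0, 0, 0], [0, 0, 0], [0, 0, 0], [0, 0, 0]], "claw": [15, 15, 15, 15, 15]}}

```text
t: 6.95
eef_pos: [0.659, 0.0043, 0.1881]
tool_rot: [-0.228, 0.579, 0.781, 0.055]
contact_force: [-0.2, 0.5, -4.4]
gripper_width: 0.264
```

```bash
cat > st.py <<'E'
from h import *
from station import *
o=get_obs();M,p=cur(o);H=hub()
f=M.T@(np.array(o["contact_force"])-[0,0,-4.3]);tq=M.T@np.array(o["torque"])
fo=p+M[:,2]*.068-hubc
x=-H[:,0];T=np.c_[x,np.cross(-H[:,2],x),-H[:,2]]
print("t",o["t"],"frame origin in target axes mm (x,y,depth)",(T.T@fo*1e3).round(2),"ang deg",np.degrees(R.from_matrix(T.T@M).as_rotvec()).round(2),"F tool",f.round(1),"T tool",tq.round(2),"gw",round(o["gripper_width"],3),"q7",o["q"][6].round(2),"q6",o["q"][5].round(2))
E
python3 st.py
```

```text
t 6.95 frame origin in target axes mm (x,y,depth) [-0.02 -0.1   6.93] ang deg [-0.01  0.08  0.09] F tool [ 0.4 -0.   0.3] T tool [-0.4  -0.85  0.01] gw 0.264 q7 0.19 q6 1.41
```

Call:
{"api": "jog_arm", "payload": {"dp": [[0, 0, 0.08], [0, 0, 0.16], [0, 0, 0.24], [0, 0, 0.28], [0, 0, 0.28]], "angular": [[0, 0, 0], [0, 0, 0], [0, 0, 0], [0, 0, 0], [0, 0, 0]], "claw": [15, 15, 15, 15, 15]}}

```text
t: 7.45
eef_pos: [0.6574, 0.0065, 0.1824]
tool_rot: [-0.227, 0.579, 0.781, 0.055]
contact_force: [-0.3, 1.1, -4.6]
gripper_width: 0.265
```

```bash
python3 st.py
```

```text
t 7.45 frame origin in target axes mm (x,y,depth) [-0.14  0.24 13.18] ang deg [-0.07  0.06  0.09] F tool [0.9 0.1 0.7] T tool [-0.38 -0.93 -0.02] gw 0.265 q7 0.19 q6 1.39
```

Call:
{"api": "jog_arm", "payload": {"dp": [[0, 0, 0.1], [0, 0, 0.2], [0, 0, 0.3], [0, 0, 0.35], [0, 0, 0.35]], "angular": [[0, 0, 0], [0, 0, 0], [0, 0, 0], [0, 0, 0], [0, 0, 0]], "claw": [15, 15, 15, 15, 15]}}

```text
t: 7.95
eef_pos: [0.6548, 0.0096, 0.1745]
tool_rot: [-0.227, 0.579, 0.781, 0.055]
contact_force: [-0.3, 0.3, -5.1]
gripper_width: 0.265
```

```bash
python3 st.py
```

```text
t 7.95 frame origin in target axes mm (x,y,depth) [-0.14  0.2  22.08] ang deg [-0.06  0.07  0.09] F tool [-0.  -0.1  0.9] T tool [-0.41 -0.89 -0.01] gw 0.265 q7 0.19 q6 1.37
```

Call:
{"api": "jog_arm", "payload": {"dp": [[0, 0, 0.1], [0, 0, 0.2], [0, 0, 0.28], [0, 0, 0.28], [0, 0, 0.28]], "angular": [[0, 0, 0], [0, 0, 0], [0, 0, 0], [0, 0, 0], [0, 0, 0]], "claw": [15, 15, 15, 15, 15]}}

```text
t: 8.45
eef_pos: [0.6529, 0.012, 0.1685]
tool_rot: [-0.227, 0.579, 0.781, 0.055]
contact_force: [0.4, 0.0, -4.1]
gripper_width: 0.264
```

```bash
python3 st.py
```

```text
t 8.45 frame origin in target axes mm (x,y,depth) [-0.14  0.36 28.78] ang deg [-0.08  0.06  0.09] F tool [ 0.   0.3 -0.3] T tool [-0.38 -0.91  0.  ] gw 0.264 q7 0.19 q6 1.36
```

Call:
{"api": "jog_arm", "payload": {"dp": [[0, 0, 0.04], [0, 0, 0.06], [0, 0, 0.08], [0, 0, 0.08], [0, 0, 0.08]], "angular": [[0, 0, 0], [0, 0, 0], [0, 0, 0], [0, 0, 0], [0, 0, 0]], "claw": [15, 15, 15, 15, 15]}}

```text
t: 8.95
eef_pos: [0.653, 0.0121, 0.168]
tool_rot: [-0.226, 0.579, 0.781, 0.056]
contact_force: [0.7, -3.1, 5.6]
gripper_width: 0.266
```

```bash
python3 st.py
```

```text
t 8.95 frame origin in target axes mm (x,y,depth) [-0.28  0.65 29.27] ang deg [-0.17  0.01  0.1 ] F tool [  1.2  -2.1 -10.2] T tool [ 0.42 -0.74  0.05] gw 0.266 q7 0.19 q6 1.36
```

Call:
{"api": "jog_arm", "payload": {"dp": [[0, 0, -0.03], [0, 0, -0.04], [0, 0, -0.04], [0, 0, -0.04], [0, 0, -0.04]], "angular": [[0, 0, 1.2], [0, 0, 2.4], [0, 0, 3.6], [0, 0, 4.8], [0, 0, 6]], "claw": [15, 15, 15, 15, 15]}}

```text
t: 9.45
eef_pos: [0.6535, 0.0122, 0.1679]
tool_rot: [-0.233, 0.763, 0.603, -0.005]
contact_force: [1.7, -1.8, -1.1]
gripper_width: 0.267
```

```bash
python3 st.py
```

```text
t 9.45 frame origin in target axes mm (x,y,depth) [-0.37  1.23 29.21] ang deg [-0.2   0.07 30.32] F tool [-0.4  0.7 -4. ] T tool [-0.93 -0.74 -0.11] gw 0.267 q7 -0.27 q6 1.35
```

Call:
{"api": "jog_arm", "payload": {"dp": [[0, 0, 0.03], [0, 0, 0.03], [0, 0, 0.03], [0, 0, 0.03], [0, 0, 0.03]], "angular": [[0, 0, 0.2], [0, 0, 0.4], [0, 0, 0.6], [0, 0, 0.8], [0, 0, 0.8]], "claw": [15, 15, 15, 15, 15]}}

```text
t: 9.95
eef_pos: [0.6536, 0.0122, 0.1678]
tool_rot: [-0.232, 0.782, 0.578, -0.012]
contact_force: [3.9, -3.2, 4.9]
gripper_width: 0.263
```

```bash
python3 st.py
```

```text
t 9.95 frame origin in target axes mm (x,y,depth) [-0.46  1.36 29.28] ang deg [-0.24  0.08 34.06] F tool [  0.7   0.7 -10.4] T tool [-0.96 -0.64 -0.03] gw 0.263 q7 -0.33 q6 1.35
```

Call:
{"api": "jog_arm", "payload": {"dp": [[0, 0, 0], [0, 0, 0], [0, 0, 0], [0, 0, 0], [0, 0, 0]], "angular": [[0, 0, 0.2], [0, 0, 0.4], [0, 0, 0.6], [0, 0, 0.8], [0, 0, 0.8]], "claw": [15, 15, 15, 15, 15]}}

```text
t: 10.45
eef_pos: [0.6536, 0.0121, 0.1678]
tool_rot: [-0.232, 0.802, 0.55, -0.02]
contact_force: [4.1, -4.4, 5.8]
gripper_width: 0.263
```

```bash
python3 st.py
```

```text
t 10.45 frame origin in target axes mm (x,y,depth) [-0.55  1.38 29.28] ang deg [-0.24  0.08 38.06] F tool [ -0.    0.9 -11.7] T tool [-1.08 -0.56 -0.05] gw 0.263 q7 -0.39 q6 1.35
```

Call:
{"api": "jog_arm", "payload": {"dp": [[0, 0, 0], [0, 0, 0], [0, 0, 0], [0, 0, 0], [0, 0, 0]], "angular": [[0, 0, 0.2], [0, 0, 0.4], [0, 0, 0.6], [0, 0, 0.7], [0, 0, 0.7]], "claw": [15, 15, 15, 15, 15]}}

```text
t: 10.95
eef_pos: [0.6536, 0.012, 0.1677]
tool_rot: [-0.231, 0.818, 0.525, -0.028]
contact_force: [3.5, -4.0, 5.2]
gripper_width: 0.261
```

```bash
python3 st.py
```

```text
t 10.95 frame origin in target axes mm (x,y,depth) [-0.62  1.35 29.31] ang deg [-0.24  0.09 41.55] F tool [ -0.    0.5 -10.9] T tool [-1.11 -0.56  0.  ] gw 0.261 q7 -0.44 q6 1.35
```

Call:
{"api": "jog_arm", "payload": {"dp": [[0, 0, 0], [0, 0, 0], [0, 0, 0], [0, 0, 0], [0, 0, 0]], "angular": [[0, 0, 0.2], [0, 0, 0.4], [0, 0, 0.6], [0, 0, 0.7], [0, 0, 0.7]], "claw": [15, 15, 15, 15, 15]}}

```text
t: 11.45
eef_pos: [0.6536, 0.0121, 0.1677]
tool_rot: [-0.23, 0.834, 0.5, -0.035]
contact_force: [4.2, -2.7, 5.2]
gripper_width: 0.267
```

```bash
python3 st.py
```

```text
t 11.45 frame origin in target axes mm (x,y,depth) [-0.62  1.36 29.34] ang deg [-0.24  0.09 45.04] F tool [  1.4   0.5 -10.6] T tool [-1.15 -0.46 -0.11] gw 0.267 q7 -0.5 q6 1.35
```

Call:
{"api": "jog_arm", "payload": {"dp": [[0, 0, 0], [0, 0, 0], [0, 0, 0], [0, 0, 0], [0, 0, 0]], "angular": [[0, 0, 0.2], [0, 0, 0.4], [0, 0, 0.6], [0, 0, 0.7], [0, 0, 0.7]], "claw": [15, 15, 15, 15, 15]}}

```text
t: 11.95
eef_pos: [0.6537, 0.012, 0.1676]
tool_rot: [-0.229, 0.849, 0.474, -0.042]
contact_force: [3.6, -4.5, 4.7]
gripper_width: 0.26
```

```bash
python3 st.py
```

```text
t 11.95 frame origin in target axes mm (x,y,depth) [-0.75  1.39 29.34] ang deg [-0.24  0.09 48.55] F tool [ -0.4   1.  -10.6] T tool [-1.25 -0.43 -0.1 ] gw 0.26 q7 -0.55 q6 1.35
```

Call:
{"api": "jog_arm", "payload": {"dp": [[0, 0, 0], [0, 0, 0], [0, 0, 0], [0, 0, 0], [0, 0, 0]], "angular": [[0, 0, 0.2], [0, 0, 0.4], [0, 0, 0.6], [0, 0, 0.7], [0, 0, 0.7]], "claw": [15, 15, 15, 15, 15]}}

```text
t: 12.45
eef_pos: [0.6539, 0.012, 0.1675]
tool_rot: [-0.227, 0.863, 0.448, -0.048]
contact_force: [4.7, -4.3, 3.9]
gripper_width: 0.264
```

```bash
python3 st.py
```

```text
t 12.45 frame origin in target axes mm (x,y,depth) [-0.81  1.65 29.44] ang deg [-0.27  0.1  52.03] F tool [  0.4   2.1 -10.2] T tool [-1.51 -0.31 -0.21] gw 0.264 q7 -0.6 q6 1.35
```

Call:
{"api": "jog_arm", "payload": {"dp": [[0, 0, 0], [0, 0, 0], [0, 0, 0], [0, 0, 0], [0, 0, 0]], "angular": [[0, 0, 0.2], [0, 0, 0.4], [0, 0, 0.6], [0, 0, 0.7], [0, 0, 0.7]], "claw": [15, 15, 15, 15, 15]}}

```text
t: 12.95
eef_pos: [0.6539, 0.0121, 0.1673]
tool_rot: [-0.226, 0.876, 0.422, -0.055]
contact_force: [4.7, -2.5, 2.0]
gripper_width: 0.269
```

```bash
python3 st.py
```

```text
t 12.95 frame origin in target axes mm (x,y,depth) [-0.86  1.72 29.6 ] ang deg [-0.27  0.11 55.54] F tool [ 1.7  2.  -7.8] T tool [-1.7  -0.12 -0.18] gw 0.269 q7 -0.66 q6 1.35
```

Call:
{"api": "jog_arm", "payload": {"dp": [[0, 0, 0.02], [0, 0, 0.04], [0, 0, 0.04], [0, 0, 0.04], [0, 0, 0.04]], "angular": [[0, 0, 0.2], [0, 0, 0.4], [0, 0, 0.4], [0, 0, 0.4], [0, 0, 0.4]], "claw": [15, 15, 15, 15, 15]}}

```text
t: 13.45
eef_pos: [0.6511, 0.0135, 0.1649]
tool_rot: [-0.226, 0.883, 0.407, -0.062]
contact_force: [-0.4, 0.1, -4.8]
gripper_width: 0.263
```

```bash
python3 st.py
```

```text
t 13.45 frame origin in target axes mm (x,y,depth) [ 0.25 -0.42 33.04] ang deg [ 0.12  0.09 57.56] F tool [-0.2 -0.1  0.6] T tool [-0.97 -0.17 -0.  ] gw 0.263 q7 -0.69 q6 1.35
```

It dropped into the notches at about 57.6° (depth 33 mm, axial force gone). Pushing home.

Call:
{"api": "jog_arm", "payload": {"dp": [[0, 0, 0.06], [0, 0, 0.12], [0, 0, 0.17], [0, 0, 0.2], [0, 0, 0.2]], "angular": [[0, 0, 0], [0, 0, 0], [0, 0, 0], [0, 0, 0], [0, 0, 0]], "claw": [15, 15, 15, 15, 15]}}

```text
t: 13.95
eef_pos: [0.6506, 0.0147, 0.1615]
tool_rot: [-0.226, 0.883, 0.406, -0.061]
contact_force: [-0.3, -0.4, -4.7]
gripper_width: 0.262
```

```bash
python3 st.py
```

```text
t 13.95 frame origin in target axes mm (x,y,depth) [-0.1   0.31 36.64] ang deg [-4.000e-02  9.000e-02  5.759e+01] F tool [-0.5  0.2  0.3] T tool [-0.98 -0.16  0.03] gw 0.262 q7 -0.69 q6 1.34
```

Call:
{"api": "jog_arm", "payload": {"dp": [[0, 0, 0.03], [0, 0, 0.06], [0, 0, 0.08], [0, 0, 0.08], [0, 0, 0.08]], "angular": [[0, 0, 0], [0, 0, 0], [0, 0, 0], [0, 0, 0], [0, 0, 0]], "claw": [15, 15, 15, 15, 15]}}

```text
t: 14.45
eef_pos: [0.6507, 0.0151, 0.1609]
tool_rot: [-0.225, 0.884, 0.406, -0.06]
contact_force: [1.0, -2.8, 5.1]
gripper_width: 0.262
```

```bash
python3 st.py
```

```text
t 14.45 frame origin in target axes mm (x,y,depth) [-0.07  0.76 37.32] ang deg [-0.14  0.11 57.59] F tool [-0.7 -1.9 -9.6] T tool [-0.3  -0.59  0.04] gw 0.262 q7 -0.69 q6 1.34
```

Bottomed 8.0 mm below the gallery floor reading, so it is home. Now I relax the push, open, and back off.

Call:
{"api": "jog_arm", "payload": {"dp": [[0, 0, -0.05], [0, 0, -0.05], [0, 0, -0.05], [0, 0, -0.05], [0, 0, -0.05]], "angular": [[0, 0, 0], [0, 0, 0], [0, 0, 0], [0, 0, 0], [0, 0, 0]], "claw": [15, 15, 60, 60, 60]}}

```text
t: 14.95
eef_pos: [0.6502, 0.0154, 0.1608]
tool_rot: [-0.226, 0.883, 0.406, -0.061]
contact_force: [-0.1, 0.3, 0.4]
gripper_width: 0.7
```

Call:
{"api": "jog_arm", "payload": {"dp": [[0, 0, 0], [0, 0, 0], [0, 0, -0.4], [0, 0, -0.8], [0, 0, -1.2]], "angular": [[0, 0, 0], [0, 0, 0], [0, 0, 0], [0, 0, 0], [0, 0, 0]], "claw": [65, 65, 65, 65, 65]}}

```text
t: 15.45
eef_pos: [0.6598, 0.0039, 0.1889]
tool_rot: [-0.225, 0.884, 0.406, -0.06]
contact_force: [0.1, 0.4, -0.5]
gripper_width: 0.764
```

Call:
{"api": "jog_arm", "payload": {"dp": [[0, 0, -0.8], [0, 0, -1.8], [0, 0, -3.0], [0, 0, -4.0], [0, 0, -5]], "angular": [[0, 0, 0], [0, 0, 0], [0, 0, 0], [0, 0, 0], [0, 0, 0]], "claw": [65, 65, 65, 65, 65]}}

```text
t: 15.95
eef_pos: [0.6961, -0.0401, 0.3012]
tool_rot: [-0.225, 0.884, 0.406, -0.06]
contact_force: [0.1, -0.2, -0.6]
gripper_width: 0.761
```

```bash
python3 st.py
python3 - <<'E'
from h import *
from station import *
for n in("side","top"): C[n]=read_camera(n)
H=hub();hz=H[:,2];a=np.radians(-57.6);x=np.cos(a)*H[:,0]+np.sin(a)*H[:,1];y=np.cross(hz,x)
th=np.linspace(0,2*np.pi,100);out=[]
for n,(X0,y0,w,h) in(("top",(155,135,100,75)),("side",(285,150,100,75))):
    im=cv2.resize(C[n]["pixels"][y0:y0+h,X0:X0+w],(400,300),interpolation=cv2.INTER_CUBIC);out.append(im.copy())
    f=lambda P:((proj(n,P)+.5-[X0,y0])*400/w-.5).round().astype(np.int32)
    cv2.polylines(im,[f(hubc+hz*.017+.062*(np.cos(th)[:,None]*x+np.sin(th)[:,None]*y))],True,(0,0,255),1)
    B=np.array([hubc+hz*.060+sx*.037*x+sy*.012*y for sx,sy in((1,1),(1,-1),(-1,-1),(-1,1))])
    cv2.polylines(im,[f(B)],True,(0,255,0),1)
    out.append(im)
cv2.imwrite("pics/f1.png",np.vstack([np.hstack(out[:2]),np.hstack(out[2:])]))
cv2.imwrite("pics/f2.png",C["top"]["pixels"])
E
```

```text
t 15.95 frame origin in target axes mm (x,y,depth) [-3.5000e-01  1.0000e-01 -1.2017e+02] ang deg [-0.15  0.1  57.6 ] F tool [ 0.2 -1.5 -3.4] T tool [-0.48 -0.09  0.01] gw 0.761 q7 -0.7 q6 1.66
```

View pics/f1.png

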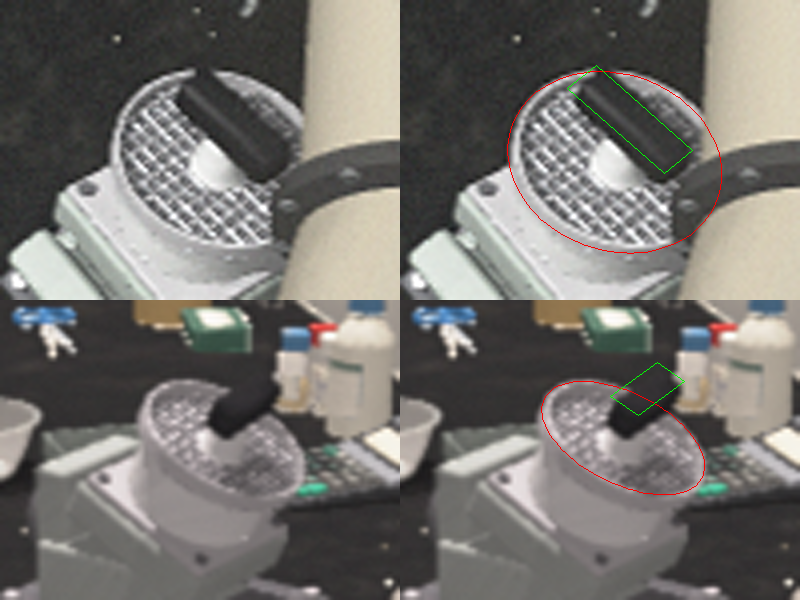

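View pics/f2.png

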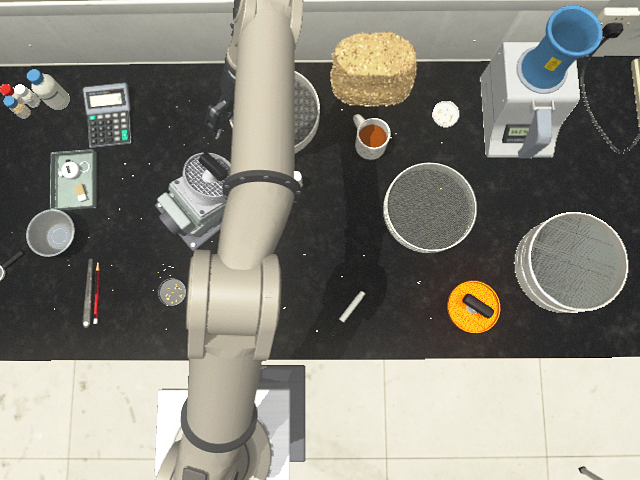

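The pictures show the frame seated flush in the collar. The rim and bar (top (208,172), side (346,250)) are within about 1–2 px of the prediction for home at 57.6°. The petri dish (172,292) and vial (297,178) have not moved. The gripper is clear with zero force.

```bash
python3 -c "
from station import *
print(hand_in())"
```

```text
the job is handed in; nothing more can be done
None
```

I gripped the grey sieve frame by its bar and put its lugs through the collar slots without hitting an edge. I then turned it clockwise with about a 10 N push until the lugs dropped in at about 57.6°, pushed it home, let go and backed off. I handed in at about 16 s of the 51 s allowed; no verdict is reported.

**Last checks:**
- **Depth:** the frame bottomed 8.0 mm below the gallery floor reading, which is home.
- **Pose:** the final pictures from both cameras show the rim and bar within 1–2 pixels of where they should be at home.
- **Force:** the tool read under 1 N after the gripper backed off.
- **Bystanders:** the petri dish and vial look unmoved. The arm hid the moisture dish in the last top picture, so I did not check it again, but nothing came near it.

**What disagreed:**
- **Lean direction:** the images put the collar's lean to the robot's right and slightly away, at about -50°, while the text says slightly towards it. I went by the images and the fit confirmed them.
- **Depth offset:** my absolute depth readings ran about 0.7 mm short (29.3 mm for 30 mm at the floor, 37.3 mm for 38 mm at home), a constant grip offset.

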